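# Reset the fence of a kitchen portion guide

## Task

On the portion guide with the wooden board, loosen the jam nut by swinging its orange-tipped lever anticlockwise all the way to its open stop, then turn the black adjuster knob above it until the front face of the aluminium fence lines up with the green marker, and swing the lever back to its closed stop to retighten the nut. Do not turn the knob while the nut is tight, move the fence only by its knob, and leave the white guide as it is.

Things in the scene. Friction and masses are not known exactly. Their poses are not given: they have to be found in the camera images.
- oak_nut (a joint): Jam nut of the wooden guide: dark steel disc, 48 mm across, on the upright spindle under the knob, turned by a lever. 0 rad = tight (closed stop), grows anticlockwise seen from above, 1.22 = open stop. Starts within 0.06 of tight. Stiff (0.2 N m, 2.5 N at the lever's post), stays where left. It does not block the knob by force: not turning the knob while it is tight is up to you.
- oak_lever (a point): Grip of the nut's lever: orange upright round post, 18 mm across, at the lever's end, 90 mm from the spindle's axis. The point is on the post's axis, 78 mm above the worktop, 15 mm below the post's top; the post is free all round above the lever's bar (bar top 55 mm above the worktop). The lever sweeps over the robot's side of the board.
- oak_knob (a point): Black adjuster knob on the spindle above the nut: disc 46 mm across with an upright bar grip 44 long, 14 thick, 34 mm high. Point on the axis, mid-bar, 89 mm above the worktop, 15 mm below the bar's top. x along the bar (to its white line), z up. Turns about the vertical, 40 mm of fence travel per rad; anticlockwise draws the fence in (-x), needed 0.6 to 1.35 rad. 0.08 N m, stays put.
- oak_fence: Fence of the wooden guide: upright aluminium plate 14 mm thick, 170 wide, 36 high; orange strip on top along its front face (the face away from robot and knob). Origin at the foot of the front face, mid-width, on the board (18 mm above the worktop). x = sliding direction, away from the knob; y along the face; z up. Slides along the board, driven by the knob.
- oak_marker: Green marker on the rule at the left edge (seen from the robot) of the wooden board, fixed: 16 x 20 x 12 mm, with a white line across its top. Origin under its centre (the white line's place); same axes as the fence, whose front face must come level with the white line along x.
- white_lever (a point): The same lever post on the other guide, which has a white board and blue trim: to be left alone. Equal in shape and size to the wooden one.
- white_fence: Fence of the white guide: to be left alone.

How it is judged:
By the outcome, as a careful person would: the job done as asked, in the order asked, and still so for the second after the job is handed in, with the robot touching nothing.
It also fails if it takes over 61 s, if anything falls off the work surface, if the arm or the gripper's body presses on something with over 40 N, if the wrist force passes 120 N, or if a joint passes its speed limit or range.

## Robot

A 6-joint arm with a two-finger parallel gripper is mounted at the origin on the work surface. World frame = base frame: x ahead of the robot, y to its left, z up, the work surface at z = 0. Lengths are in m, angles in rad, forces in N, time in s.
With the tool pointing down it reaches from about 0.225 to 0.875 m from the base axis. Payload 3.4 kg.
Tool frame: the origin (TCP) lies between the finger pads; the fingertips stand 8 mm ahead of it and the grasp point (between the pads) lies 11 mm behind it; z points along the fingers, y is the line along which they close (so a half turn about z gives the same grasp; the last joint's range is limited). The gripper opens to 85 mm and grips with 20 to 120 N. Pads are 22 mm wide; open, the fingers measure 114 mm over their backs; the gripper's body (76 mm by 85 mm) begins 54 mm behind the grasp point. The pads swing forward as they close: fully open they stand 13 mm farther back than shut.
Start: joints at [-1.244, 0.276, 1.505, -0, 1.361, -0.121], TCP at [0.249, -0.518, 0.239] pointing down, gripper open.
Joint ranges: [-2.89, 2.89], [-0.75, 2.08], [0.22, 2.7], [-1.18, 4.32], [0.11, 2.71], [-2.7, 2.7]. Speed limits (rad/s): [2.57, 2.57, 3.14, 3.14, 3.14, 3.14].

## Interface

Orientations are given as a unit quaternion [w, x, y, z].
In Python, from rig import manip gives the robot as it stands.
- The arm moves only by the tool move_arm, never from a script. Its argument "deltas" is a list that holds one entry, the list of rows, each a list of 5 numbers: the shift along the tool's x, y, z normalised to -1 to 1, where 1 is 80 cm, then the turn about the tool's z normalised to -1 to 1, where 1 is 120 degrees, then the closure, from -1 (fully open) to 1 (shut). In form: [[[tx, ty, tz, twist, grip], ...]]. A call has 1 to 12 rows; each row is the pose to reach, as a shift and turn from the pose commanded when the call began, along the tool's axes at that moment; what a row does not reach only later rows make up. A row lasts 1/10 s, in which the tool goes at most 50 mm and 8.59 degrees, less where a joint would pass 70% of its speed; a pose out of reach is approached as far as the arm can. A call with a number of a shift or a turn outside -1 to 1 is refused whole. A call with a gripper value outside its range is refused whole. The fingers move at their own pace and stop on an object; "squeeze" is the grip in N (left out, the last holds). Time passes only in rows, so rows that repeat a pose let the fingers close. It gives the time, the measured TCP pose, the force, the opening and the grip force at its end, in the units of the state.
- manip.get_state(): the state, without advancing time (a new reading comes with each control period).
- manip.get_image(name): name is "scene" or "side" or "wrist"; returns the picture (420x560x3 uint8, red, green, blue); there is no depth.
- manip.camera_params(name): a dict with "fx", "fy", "cx", "cy" (pixels), "R" (3x3) and "t" (3): a world point X has camera coordinates R X + t; the wrist camera has in their place "tool_from_camera" (4x4, takes a point from camera to tool coordinates, whose origin is the TCP and whose axes are the flange's). Camera axes: x right, y down, z forward; pixel columns grow to the right and rows downward; lengths in m; the calibration is good to about 2 mm. The wrist camera is an equidistant fisheye: a pixel r from the principal point sees the ray r / f radians off the axis. A picture is of the moment at which its call begins: read the wrist's pose just before it. camera_params takes no time and is no camera call.
- manip.sign_off(): hands the job in; it is judged then, once.
The state is a dict: "clock": time; "qpos": joint angles; "qd": joint speeds; "effort": joint torques, N m; "position": TCP position; "ee_rot": TCP orientation; "contact_force": force on the tool from outside, world axes, zero at the start; "moment": the same for the moment, N m; "width": finger opening in m; "gripper_force": force on a finger pad.
Only numpy, scipy, OpenCV 4.12 (cv2) and the standard library are available. Lean on these libraries where they do the work, as an engineer would, in place of code of your own. Each camera call takes 0.05 s, during which the arm holds its last target. There are 200 camera calls.

## Working session

There is one attempt and no reset: what is moved stays moved. The work goes in short steps, Python scripts to look and compute and a tool call to move; the robot and the scene stay as the last step left them, time stands still between calls to the robot, and variables do not carry over. Pictures are saved under pics/ and viewed, at most 10 in all, crops included, and the job is handed in when it is done.

Besides the shell and the picture viewer there is one more tool, called after "Request:" by a JSON object that holds its "op" and its "data". move_arm: Moves the arm, as the interface text tells. Scaled input: -1 to 1 covers 80 cm each way for a shift and 120 degrees each way for a turn. Its arguments: {"type":"object","properties":{"deltas":{"type":"array","items":{"type":"array","items":{"type":"array","items":{"type":"number","minimum":-1,"maximum":1}}}},"squeeze":{"type":"number"}},"required":["deltas"]}

```bash
mkdir -p pics; python3 - <<'E'
from rig import manip
import cv2
for n in("scene","side"):
    im=manip.get_image(n); cv2.imwrite(f"pics/{n}0.png",im[:,:,::-1])
    p=manip.camera_params(n); print(n,p)
print(manip.camera_params("wrist")); s=manip.get_state(); print(s)
E
```

```text
scene {'fx': 396.48090192102256, 'fy': 396.48090192102256, 'cx': 281.85941355954867, 'cy': 213.35050011735615, 'R': array([[-0.6749947 ,  0.737654  , -0.01577123],
       [ 0.52222717,  0.4625488 , -0.7164687 ],
       [-0.52121104, -0.49184874, -0.69744095]]), 't': array([ 0.35937063, -0.24570489,  1.27230848])}
side {'fx': 467.1761131409158, 'fy': 467.1761131409158, 'cx': 282.04884213108727, 'cy': 210.07053010215634, 'R': array([[-0.74199588, -0.67038371,  0.0052723 ],
       [-0.50431834,  0.55297488, -0.66323585],
       [ 0.44170706, -0.49477718, -0.74839188]]), 't': array([0.44815955, 0.33415317, 0.72215417])}
{'fx': 325.19226210127806, 'fy': 325.19226210127806, 'cx': 285.29553918467366, 'cy': 211.54399339845997, 'tool_from_camera': array([[ 1.07792597e-03, -9.60960030e-01, -2.76685124e-01,
         7.06163774e-02],
       [ 9.99999275e-01,  8.87315956e-04,  8.14102381e-04,
        -8.91494570e-05],
       [-5.36812723e-04, -2.76685801e-01,  9.60960290e-01,
        -1.34369703e-01],
       [ 0.00000000e+00,  0.00000000e+00,  0.00000000e+00,
         1.00000000e+00]])}
{'clock': 0.1, 'qpos': array([-1.24401967e+00,  2.76564301e-01,  1.50600618e+00, -2.55730076e-05,
        1.36069451e+00, -1.20959335e-01]), 'qd': array([-0.00133077, -0.00083042, -0.00294762,  0.00029846,  0.00065445,
        0.0002187 ]), 'effort': array([ 1.18359676e-03, -4.17699194e+01, -2.46404868e+01, -7.53507175e-05,
        5.86877373e-03, -1.20440558e-05]), 'position': array([ 0.24879403, -0.51788606,  0.23850778]), 'ee_rot': array([-8.30459737e-04,  9.75045105e-01,  2.22005279e-01, -9.83340544e-05]), 'contact_force': array([ 0.2158175 , -0.53643131,  0.52451152]), 'moment': array([-0.03559309, -0.01371989, -0.00074278]), 'gripper_force': 0.0, 'width': 0.08538789262116413}
```

View pics/scene0.png

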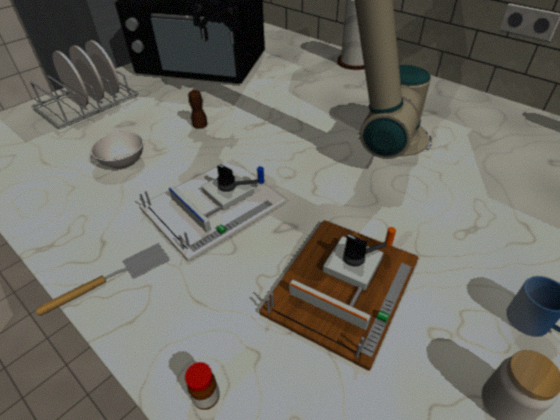

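View pics/side0.png

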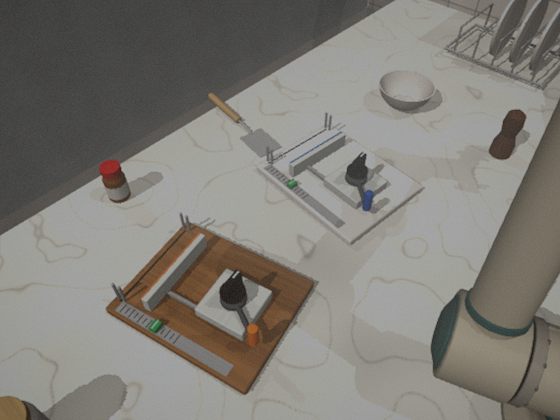

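Both views show the wooden guide: scene around (345,290), side around (215,300). The orange post top is at about (391,231) scene and (253,328) side. I'll enlarge both.

```bash
python3 - <<'E'
import cv2,numpy as np
for n,(x,y,w,h) in dict(scene=(255,215,170,127),side=(105,225,200,150)).items():
    im=cv2.imread(f"pics/{n}0.png")[y:y+h,x:x+w]
    k=4.5 if n=="scene" else 4
    im=cv2.resize(im,None,fx=k,fy=k,interpolation=cv2.INTER_CUBIC)
    im=cv2.convertScaleAbs(im,alpha=1.5)
    for u in range(0,w,20): cv2.putText(im,str(x+u),(int(u*k),10),0,.4,(255,255,0)); cv2.line(im,(int(u*k),0),(int(u*k),6),(255,255,0))
    for v in range(0,h,20): cv2.putText(im,str(y+v),(0,int(v*k)+4),0,.4,(255,255,0))
    cv2.imwrite(f"pics/{n}1.png",im)
E
```

```text
(no output)
```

View pics/scene1.png

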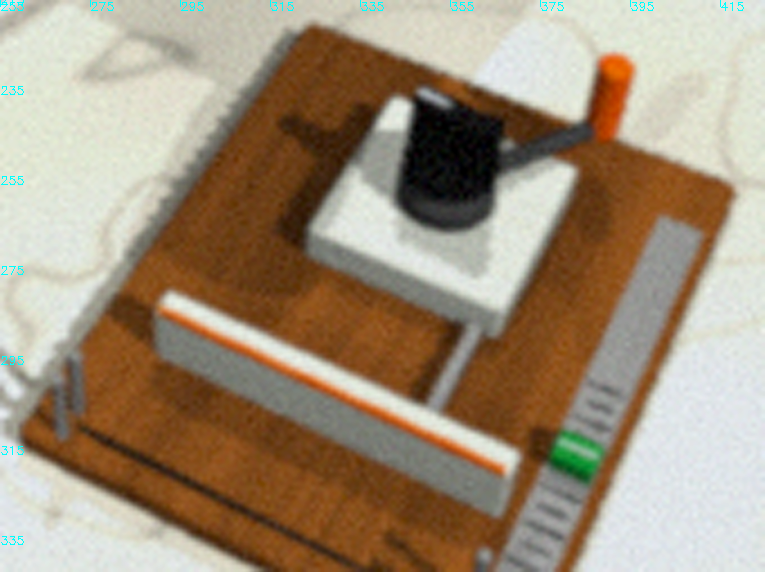

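View pics/side1.png

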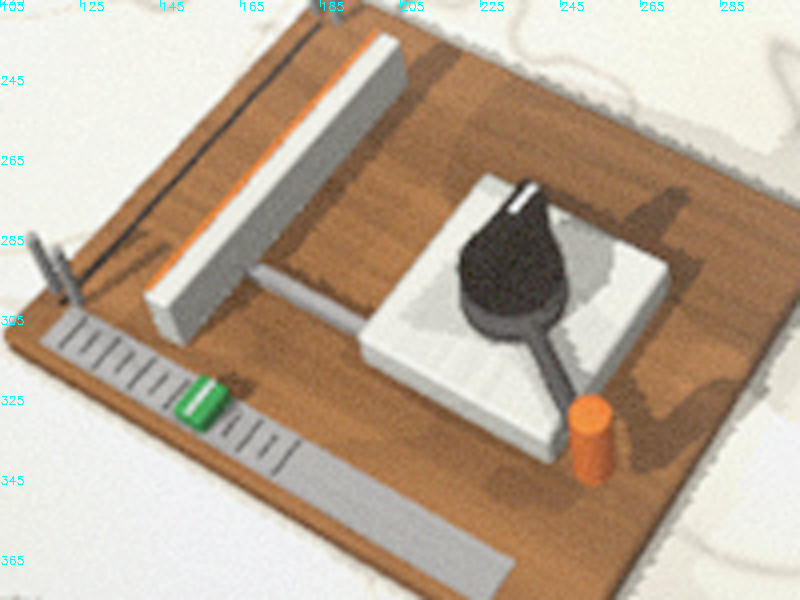

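Scene crop: post top (391.7,229.7), fence front top edge (290.6,285)-(367.2,320.1), marker line (383.2,314.3), knob line (351.4,236.8). Side crop: the same points at (252.5,328.3), (199.5,233.8)-(141.8,298.3), (155.3,324.3) and (235.5,274.5).

```bash
cat > h.py <<'E'
from rig import manip
import numpy as np, cv2
from scipy.spatial.transform import Rotation as Ro
def P(n):
    p=manip.camera_params(n); K=np.array([[p['fx'],0,p['cx']],[0,p['fy'],p['cy']],[0,0,1]])
    return K@np.c_[p['R'],p['t']],K,p
def tri(a,b):
    X=cv2.triangulatePoints(P('scene')[0],P('side')[0],np.array(a,float),np.array(b,float)); return X[:3,0]/X[3,0]
def ray(n,uv,z):
    _,K,p=P(n); d=p['R'].T@np.linalg.solve(K,[*uv,1]); c=-p['R'].T@p['t']; return c+d*(z-c[2])/d[2]
def proj(n,X):
    q=P(n)[0]@np.r_[X,1]; return q[:2]/q[2]
def Tq():
    s=manip.get_state(); w,x,y,z=s['ee_rot']; return Ro.from_quat([x,y,z,w]).as_matrix(),np.array(s['position']),s
def wray(uv,z,T=None):
    R,t=T or Tq()[:2]; p=manip.camera_params('wrist')
    d=np.array([uv[0]-p['cx'],uv[1]-p['cy']]); r=np.hypot(*d); th=r/p['fx']
    v=np.r_[np.sin(th)*d/r,np.cos(th)]; M=p['tool_from_camera']
    o=R@M[:3,3]+t; v=R@M[:3,:3]@v
    return o+v*(z-o[2])/v[2]
E
python3 - <<'E'
from h import *
np.set_printoptions(precision=4,suppress=True)
D=dict(post=((391.7,229.7),(252.5,328.25),.093),fR=((290.6,285),(199.5,233.75),.054),fL=((367.2,320.1),(141.75,298.25),.054),mk=((383.2,314.3),(155.25,324.25),.031),kl=((351.4,236.8),(235.5,274.5),.104))
W={}
for k,(a,b,z) in D.items():
    X=tri(a,b); A=ray('scene',a,z);B=ray('side',b,z); W[k]=(A+B)/2; print(k,X,A[:2],B[:2])
y=(W['fL']-W['fR'])[:2]; print('w',np.hypot(*y)); y/=np.hypot(*y); x=np.array([y[1],-y[0]]); print('x',x,np.degrees(np.arctan2(x[1],x[0])))
print('gap',(W['mk'][:2]-W['fL'][:2])@x,(W['mk'][:2]-W['fR'][:2])@x)
mid=(W['fL']+W['fR'])[:2]/2
for n in('post','kl'):
    d=W[n][:2]-mid; print(n,d@x,d@y)
E
```

```text
post [0.4458 0.2446 0.0904] [0.4482 0.2453] [0.4447 0.2456]
fR [0.6779 0.1578 0.0502] [0.68   0.1602] [0.6753 0.159 ]
fL [0.6427 0.3197 0.0518] [0.6439 0.3196] [0.6412 0.3205]
mk [0.5981 0.3305 0.0299] [0.5988 0.3304] [0.5975 0.331 ]
kl [0.5308 0.1977 0.1029] [0.5315 0.1977] [0.5301 0.1985]
w 0.164268055014932
x [0.9769 0.2139] 12.351380868500202
gap -0.04110965268738559 -0.04110965268738559
post -0.20751874160345402 0.05122224702931153
kl -0.13520879606977373 -0.01309548170362219
```

Request:
{"op": "move_arm", "data": {"deltas": [[[0.635,-0.7525,0,0.402,-1],[0.635,-0.7525,0,0.402,-1],[0.635,-0.7525,0,0.402,-1],[0.635,-0.7525,0,0.402,-1],[0.635,-0.7525,0,0.402,-1],[0.635,-0.7525,0,0.402,-1],[0.635,-0.7525,0,0.402,-1],[0.635,-0.7525,0,0.402,-1],[0.635,-0.7525,0,0.402,-1],[0.635,-0.7525,0,0.402,-1],[0.635,-0.7525,0,0.402,-1],[0.635,-0.7525,0,0.402,-1]]]}}

```text
clock: 1.3
position: [0.3975, 0.0584, 0.2393]
ee_rot: [0.0, 0.981, -0.196, 0.0]
contact_force: [1.5, -1.1, 0.5]
width: 0.0855
gripper_force: 0.0
```

```bash
cat >> h.py <<'E'
def go(x,y,z,yaw):
    "normalised tool-frame row toward a tool-down pose; yaw (deg) = world heading of tool x"
    R,t,s=Tq(); d=R.T@(np.array([x,y,z])-t)/.8
    cur=np.degrees(np.arctan2(R[1,0],R[0,0])); a=(yaw-cur+180)%360-180
    print('t',s['clock'],'pos',t.round(4),'yaw',round(cur,2),'q6',s['qpos'][5].round(2),'F',np.round(s['contact_force'],1))
    print('row',d.round(4),round(-a/120,4))
E
python3 -c "
from h import *; go(.4464,.2455,.24,-22.5)"
```

```text
t 1.3 pos [0.3975 0.0584 0.2393] yaw -22.57 q6 1.94 F [ 1.5 -1.1  0.5]
row [-0.0334 -0.2394 -0.001 ] -0.0006
```

Request:
{"op": "move_arm", "data": {"deltas": [[[-0.033,-0.239,0,0,-1],[-0.033,-0.239,0,0,-1],[-0.033,-0.239,0,0,-1],[-0.033,-0.239,0,0,-1],[-0.033,-0.239,0,0,-1],[-0.033,-0.239,0,0,-1]]]}}

```text
clock: 1.9
position: [0.4463, 0.2435, 0.2385]
ee_rot: [0.001, 0.981, -0.195, -0.001]
contact_force: [0.4, -0.0, 0.1]
width: 0.0855
gripper_force: 0.0
```

```bash
python3 - <<'E'
from h import *
go(.4464,.2455,.075,-22.5)
im=manip.get_image("wrist")[:,:,::-1]; cv2.imwrite("pics/w0.png",im)
im=cv2.convertScaleAbs(cv2.resize(im,None,fx=1.4,fy=1.4,interpolation=cv2.INTER_CUBIC),alpha=1.5)
cv2.imwrite("pics/w0b.png",im)
E
```

```text
t 1.9 pos [0.4463 0.2435 0.2385] yaw -22.45 q6 2.33 F [ 0.4 -0.   0.1]
row [-0.0006 -0.0027  0.2044] 0.0004
```

View pics/w0b.png

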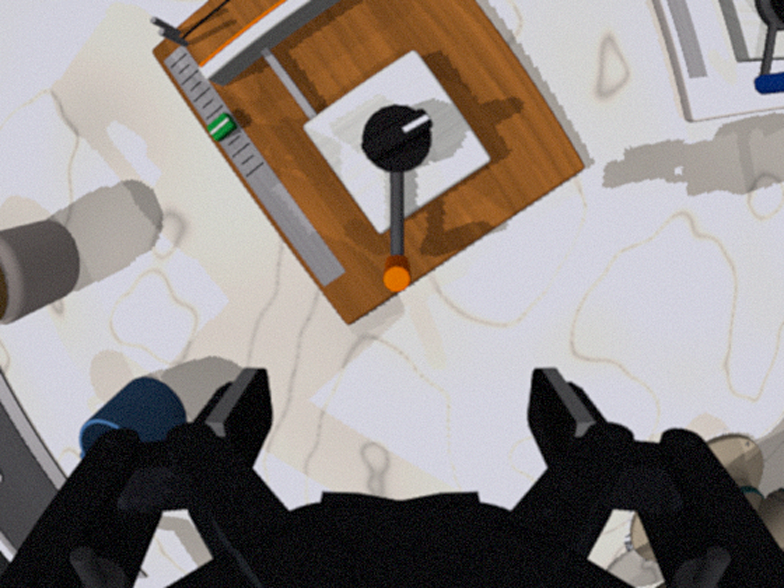

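Wrist view: post top at (283,199), knob disc centre (284,98.5), white line running (288,93)→(307,83), fingers centred on the lever's line. I'll work out positions, and the blue mug's clearance.

```bash
python3 - <<'E'
from h import *
np.set_printoptions(precision=4,suppress=True)
f=lambda a,b,z:wray((a/1.4,b/1.4),z)
post=f(396,279,.093); ax=f(397,138,.070); l0=f(404,130,.104); l1=f(430,117,.104)
print(post,ax,'r',np.hypot(*(post-ax)[:2]),'leverdeg',np.degrees(np.arctan2(*(post-ax)[1::-1])))
print('line',l0,l1,np.degrees(np.arctan2(*(l1-l0)[1::-1])),np.hypot(*(l1-ax)[:2]),np.degrees(np.arctan2(*(l1-ax)[1::-1])))
print('mk',f(221,126,.031),'mug',ray('scene',(537,330),0),ray('scene',(512,325),0),f(185,400,.08))
print('board edge',f(583,166,.018),f(350,322,.018))
E
```

```text
[0.4479 0.2441 0.093 ] [0.5305 0.2092 0.07  ] r 0.08963575677903549 leverdeg 157.1273009560222
line [0.5312 0.2044 0.104 ] [0.5327 0.1875 0.104 ] -84.80150883107446 0.02189810691157274 -84.07912343640403
mk [0.5997 0.3284 0.031 ] mug [0.408  0.5672 0.    ] [0.4294 0.5269 0.    ] [0.4189 0.4383 0.08  ]
board edge [0.4611 0.0747 0.018 ] [0.4116 0.3009 0.018 ]
```

Request:
{"op": "move_arm", "data": {"deltas": [[[0.001,0,0.06,0,-1],[0.001,0,0.12,0,-1],[0.001,0,0.18,0,-1],[0.001,0,0.21,0,-1],[0.001,0,0.21,0,-1],[0.001,0,0.21,0,1],[0.001,0,0.21,0,1],[0.001,0,0.21,0,1],[0.001,0,0.21,0,1],[0.001,0,0.21,0,1],[0.001,0,0.21,0,1],[0.001,0,0.21,0,1]]], "squeeze": 25}}

```text
clock: 3.15
position: [0.4482, 0.2431, 0.0724]
ee_rot: [-0.001, 0.981, -0.196, 0.001]
contact_force: [0.2, -0.1, 6.4]
width: 0.0174
gripper_force: 26.4
```

```bash
cat >> h.py <<'E'
AX=np.array([.5303,.2095])
def arc(a0,a1,n,z,dyaw=0):
    "rows swinging the post about the spindle; angles deg world, from current pose"
    R,t,s=Tq(); cur=np.degrees(np.arctan2(R[1,0],R[0,0])); r=.09
    print('t',s['clock'],'pos',t.round(4),'yaw',round(cur,2),'F',np.round(s['contact_force'],1),'w',s['width'],'r',np.hypot(*(t[:2]-AX)),np.degrees(np.arctan2(*(t[:2]-AX)[::-1])))
    rows=[]
    for a in np.linspace(a0,a1,n+1)[1:]:
        p=np.r_[AX+r*np.r_[np.cos(np.radians(a)),np.sin(np.radians(a))],z]
        d=R.T@(p-t)/.8; rows.append([*d.round(4),round(-(a-180+dyaw-cur)/120,4)])
    print(np.array(rows).tolist())
E
python3 -c "
from h import *; arc(157,228,11,.0695)"
```

```text
t 3.15 pos [0.4482 0.2431 0.0724] yaw -22.57 F [ 0.2 -0.1  6.4] w 0.017378090607138436 r 0.08871484231587473 157.73177632196416
[[-0.001, 0.0112, 0.0036, -0.0502], [0.001, 0.0237, 0.0036, -0.104], [0.0045, 0.0359, 0.0036, -0.1578], [0.0093, 0.0477, 0.0036, -0.2116], [0.0153, 0.0588, 0.0036, -0.2654], [0.0226, 0.0691, 0.0036, -0.3192], [0.031, 0.0786, 0.0036, -0.3729], [0.0404, 0.0871, 0.0036, -0.4267], [0.0507, 0.0945, 0.0036, -0.4805], [0.0618, 0.1006, 0.0036, -0.5343], [0.0735, 0.1055, 0.0036, -0.5881]]
```

Request:
{"op": "move_arm", "data": {"deltas": [[[-0.001,0.011,-0.002,-0.05,1],[0.001,0.0235,-0.002,-0.104,1],[0.0045,0.036,-0.002,-0.158,1],[0.009,0.0475,-0.002,-0.212,1],[0.015,0.059,-0.002,-0.265,1],[0.0225,0.069,-0.002,-0.319,1],[0.031,0.0785,-0.002,-0.373,1],[0.0405,0.087,-0.002,-0.427,1],[0.0505,0.0945,-0.002,-0.48,1],[0.0618,0.1006,-0.002,-0.534,1],[0.067,0.103,-0.002,-0.56,1],[0.067,0.103,-0.002,-0.56,1]]]}}

```text
clock: 4.35
position: [0.4686, 0.1471, 0.0727]
ee_rot: [-0.0, 0.925, 0.379, 0.003]
contact_force: [6.5, 3.9, -8.4]
width: 0.0171
gripper_force: 25.6
```

```bash
python3 -c "
from h import *; arc(225,230,5,.074)"
```

```text
t 4.35 pos [0.4686 0.1471 0.0727] yaw 44.58 F [ 6.5  3.9 -8.4] w 0.01713896633815785 r 0.08778248986848078 -134.69015811863994
[[-0.0027, 0.0014, -0.0017, -0.0119], [-0.0027, 0.0034, -0.0017, -0.0202], [-0.0026, 0.0053, -0.0017, -0.0285], [-0.0024, 0.0073, -0.0017, -0.0369], [-0.0023, 0.0092, -0.0016, -0.0452]]
```

Request:
{"op": "move_arm", "data": {"deltas": [[[0.0005,0.003,0,-0.015,1],[0.0005,0.005,0,-0.025,1],[0.001,0.007,0,-0.035,1],[0.001,0.007,0,-0.035,1]]]}}

```text
clock: 4.75
position: [0.4702, 0.1452, 0.0726]
ee_rot: [-0.002, 0.911, 0.412, 0.001]
contact_force: [0.5, 8.1, -4.4]
width: 0.0172
gripper_force: 26.0
```

```bash
python3 -c "
from h import *; arc(225,230,5,.074)"
```

```text
t 4.75 pos [0.4702 0.1452 0.0726] yaw 48.65 F [ 0.5  8.1 -4.4] w 0.017221392528632834 r 0.0880131275998202 -133.02960424792266
[[-0.0024, -0.002, -0.0018, 0.0221], [-0.0025, -0.0, -0.0018, 0.0138], [-0.0025, 0.0019, -0.0018, 0.0055], [-0.0025, 0.0039, -0.0018, -0.0029], [-0.0025, 0.0059, -0.0018, -0.0112]]
```

Request:
{"op": "move_arm", "data": {"deltas": [[[0,0.004,0,0,1],[0,0.008,0,0,1],[0,0.008,0,0,1],[0,0.008,0,0,1]]]}}

```text
clock: 5.15
position: [0.4704, 0.1448, 0.0724]
ee_rot: [-0.007, 0.912, 0.41, -0.001]
contact_force: [-8.3, 23.5, 1.7]
width: 0.0171
gripper_force: 27.7
```

```bash
python3 -c "
from h import *; arc(225,230,1,.074)"
```

```text
t 5.15 pos [0.4704 0.1448 0.0724] yaw 48.46 F [-8.3 23.5  1.7] w 0.017109337269660775 r 0.08813765241738804 -132.78192656291478
[[-0.0023, 0.0054, -0.0021, -0.0128]]
```

Request:
{"op": "move_arm", "data": {"deltas": [[[0,-0.009,0,0,1],[0,-0.009,0,0,-1],[0,-0.009,0,0,-1],[0,-0.009,0,0,-1],[0,-0.009,0,0,-1],[0,-0.009,-0.06,0,-1],[0,-0.009,-0.1,0,-1],[0,-0.009,-0.1,0,-1]]]}}

```text
clock: 5.95
position: [0.4728, 0.1433, 0.1573]
ee_rot: [0.001, 0.911, 0.413, 0.005]
contact_force: [1.3, -0.3, -0.4]
width: 0.0856
gripper_force: 0.0
```

```bash
python3 -c "
from h import *; go(.5303,.2095,.15,95.6)"
```

```text
t 5.95 pos [0.4728 0.1433 0.1573] yaw 48.79 q6 0.87 F [ 1.3 -0.3 -0.4]
row [ 0.1095 -0.0005  0.01  ] -0.3901
```

Request:
{"op": "move_arm", "data": {"deltas": [[[0.05,0,0,-0.07,-1],[0.1,0,0,-0.14,-1],[0.1095,0,0,-0.21,-1],[0.1095,0,0,-0.28,-1],[0.1095,0,0,-0.34,-1],[0.1095,0,0,-0.39,-1],[0.1095,0,0,-0.39,-1],[0.1095,0,0,-0.39,-1]]]}}

```text
clock: 6.75
position: [0.5267, 0.2087, 0.1522]
ee_rot: [-0.0, 0.673, 0.74, -0.001]
contact_force: [-0.1, 0.6, 0.3]
width: 0.0858
gripper_force: 0.0
```

```bash
python3 - <<'E'
from h import *
go(.5303,.2095,.084,95.6)
im=manip.get_image("wrist")[:,:,::-1]
cv2.imwrite("pics/w1.png",cv2.convertScaleAbs(cv2.resize(im,None,fx=1.4,fy=1.4,interpolation=cv2.INTER_CUBIC),alpha=1.5))
E
```

```text
t 6.75 pos [0.5267 0.2087 0.1522] yaw 95.47 q6 0.16 F [-0.1  0.6  0.3]
row [0.0005 0.0047 0.0853] -0.0011
```

View pics/w1.png

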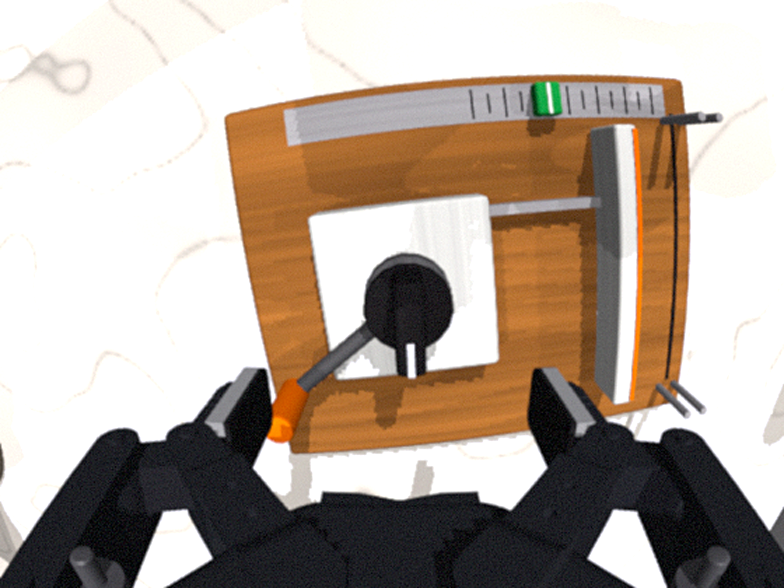

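The bar is aligned with the pads, with its white line at (411,345)-(411,377) in the enlarged picture. The marker line is at (548,98), the fence's orange edge runs (640,128)-(635,400), and the lever is at its open side.

```bash
python3 - <<'E'
from h import *
np.set_printoptions(precision=4,suppress=True)
f=lambda a,b,z:wray((a/1.4,b/1.4),z)
l0=f(409.5,346,.104);l1=f(411,377,.104); print('line',l0,l1,'ax from disc',f(409,303,.070),np.degrees(np.arctan2(*(l1-l0)[1::-1])))
a=f(640,128,.054);b=f(635,400,.054);m=f(548,98,.031)
y=(a-b)[:2];print('w',np.hypot(*y));y/=np.hypot(*y);x=np.r_[y[1],-y[0]];print(a,b,m,np.degrees(np.arctan2(x[1],x[0])),'gap',(m-a)[:2]@x)
E
```

```text
line [0.5319 0.2045 0.104 ] [0.5341 0.1897 0.104 ] ax from disc [0.5314 0.2136 0.07  ] -81.43064667311562
w 0.16746112000681404
[0.6496 0.3211 0.054 ] [0.6848 0.1574 0.054 ] [0.6004 0.3308 0.031 ] 12.133739920385596 gap -0.04606610502522498
```

Request:
{"op": "move_arm", "data": {"deltas": [[[0.0015,0.0055,0.03,0,-1],[0.0015,0.0055,0.06,0,-1],[0.0015,0.0055,0.085,0,-1],[0.0015,0.0055,0.085,0,-1],[0.0015,0.0055,0.085,0,1],[0.0015,0.0055,0.085,0,1],[0.0015,0.0055,0.085,0,1],[0.0015,0.0055,0.085,0,1],[0.0015,0.0055,0.085,0,1],[0.0015,0.0055,0.085,0,1],[0.0015,0.0055,0.085,0,1],[0.0015,0.0055,0.085,0,1]]], "squeeze": 30}}

```text
clock: 8.0
position: [0.5307, 0.2108, 0.0857]
ee_rot: [-0.0, 0.672, 0.741, -0.0]
contact_force: [-2.1, 0.6, 6.2]
width: 0.0137
gripper_force: 30.3
```

```bash
python3 -c "
from h import *; go(.5303,.2095,.084,150.5)"
```

```text
t 8.0 pos [0.5307 0.2108 0.0857] yaw 95.61 q6 0.16 F [-2.1  0.6  6.2]
row [-0.0016 -0.0007  0.0021] -0.4574
```

Request:
{"op": "move_arm", "data": {"deltas": [[[0,0,-0.001,-0.06,1],[0,0,-0.001,-0.12,1],[0,0,-0.001,-0.18,1],[0,0,-0.001,-0.24,1],[0,0,-0.001,-0.3,1],[0,0,-0.001,-0.36,1],[0,0,-0.001,-0.42,1],[0,0,-0.001,-0.458,1],[0,0,-0.001,-0.458,1],[0,0,-0.001,-0.458,1]]]}}

```text
clock: 9.0
position: [0.5305, 0.2106, 0.0857]
ee_rot: [-0.001, 0.255, 0.967, -0.0]
contact_force: [-3.4, -0.5, 2.9]
width: 0.0133
gripper_force: 30.1
```

```bash
python3 - <<'E'
from h import *
go(.5303,.2095,.084,150.5)
ims=[cv2.resize(manip.get_image(n)[:,:,::-1],(400,300)) for n in("wrist","scene")]
im=manip.get_image("side")[:,:,::-1]; cv2.imwrite("pics/s2.png",im)
im2=cv2.resize(im[225:375,105:305],(400,300),interpolation=cv2.INTER_CUBIC)
im3=cv2.resize(manip.get_image("scene")[210:345,250:430,::-1],(400,300),interpolation=cv2.INTER_CUBIC)
cv2.imwrite("pics/m2.png",cv2.convertScaleAbs(np.vstack([np.hstack(ims),np.hstack([im2,im3])]),alpha=1.5))
E
```

```text
t 9.0 pos [0.5305 0.2106 0.0857] yaw 150.49 q6 -0.8 F [-3.4 -0.5  2.9]
row [-0.0005 -0.0014  0.0021] -0.0001
```

View pics/m2.png

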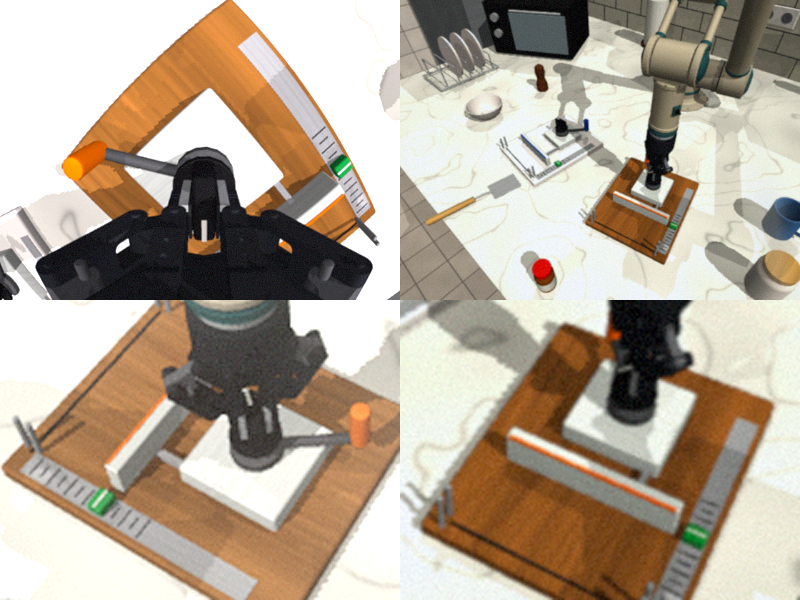

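The combined view shows the fence near the marker, with both fence end and marker visible in side at about (158,307)/(155,325) and in scene at about (377,301)/(383,316). I'll enlarge those.

```bash
cat > z.py <<'E'
from h import *
import sys
def crop(n,x,y,k=6.5,w=60,h=50,N=6):
    im=np.mean([manip.get_image(n)[:,:,::-1].astype(float) for _ in range(N)],0)
    im=np.clip(im*1.5,0,255).astype(np.uint8)[y:y+h,x:x+w]; im=cv2.resize(im,None,fx=k,fy=k,interpolation=cv2.INTER_CUBIC)
    for u in range(0,w,10): cv2.putText(im,str(x+u),(int((u+.5)*k),9),0,.35,(255,0,255)); cv2.line(im,(int((u+.5)*k),10),(int((u+.5)*k),16),(255,0,255))
    for v in range(0,h,10): cv2.putText(im,str(y+v),(0,int((v+.5)*k)+4),0,.35,(255,0,255)); cv2.line(im,(24,int((v+.5)*k)),(30,int((v+.5)*k)),(255,0,255))
    return im
cv2.imwrite(sys.argv[1],np.hstack([crop("scene",345,282),crop("side",140,288)]))
E
python3 z.py pics/z1.png
```

```text
(no output)
```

View pics/z1.png

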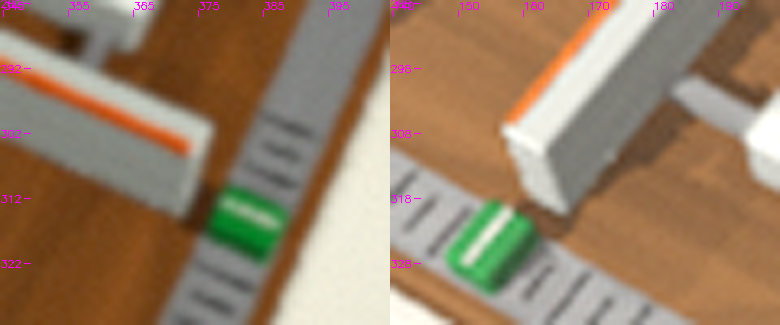

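Scene crop: front-top corner of the fence (373.4,305.6), foot corner (372.5,314.9), marker line centre (383.1,314.1). Side crop: front-top corner (157.2,307.2), marker line centre (154.6,323.6).

```bash
python3 - <<'E'
from h import *
np.set_printoptions(precision=4,suppress=True)
a=np.radians(12.25);x=np.r_[np.cos(a),np.sin(a)]
def rep(st,sf,sm,dt,dm):
    T=tri(st,dt);M=tri(sm,dm)
    print('tri',T,M,(T-M)[:2]@x)
    Fs=ray('scene',st,.054)[:2]@x;Ff=ray('scene',sf,.018)[:2]@x;Fd=ray('side',dt,.054)[:2]@x
    for zm in(.030,.032):
        ms=ray('scene',sm,zm)[:2]@x;md=ray('side',dm,zm)[:2]@x
        print(zm,'scene top-mark',Fs-ms,'foot-mark',Ff-ms,'side top-mark',Fd-md)
print('before');rep((367.2,320.1),(366,329),(383.2,314.3),(141.75,298.25),(155.25,324.25))
print('now');rep((373.4,305.6),(372.5,314.9),(383.1,314.1),(157.2,307.2),(154.6,323.6))
E
```

```text
before
tri [0.6427 0.3197 0.0518] [0.5981 0.3305 0.0299] 0.041214073105859055
0.03 scene top-mark 0.042465736447866775 foot-mark 0.03934098273036157 side top-mark 0.03997247866621001
0.032 scene top-mark 0.041136683999485224 foot-mark 0.03801193028198002 side top-mark 0.04100393780704514
now
tri [0.6087 0.312  0.0523] [0.599  0.3307 0.0316] 0.005520979625717301
0.03 scene top-mark 0.007397709232680794 foot-mark 0.004157287299849766 side top-mark 0.0038094087076123717
0.032 scene top-mark 0.006067699582584685 foot-mark 0.0028272776497536567 side top-mark 0.00484570063937273
```

Request:
{"op": "move_arm", "data": {"deltas": [[[0,0,0,-0.02,1],[0,0,0,-0.036,1],[0,0,0,-0.036,1],[0,0,0,-0.036,1],[0,0,0,-0.036,-1],[0,0,0,-0.036,-1],[0,0,0,-0.036,-1],[0,0,0,-0.036,-1],[0,0,-0.03,-0.036,-1],[0,0,-0.06,-0.036,-1],[0,0,-0.06,-0.036,-1]]]}}

```text
clock: 10.9
position: [0.534, 0.2114, 0.1369]
ee_rot: [0.003, 0.217, 0.976, 0.002]
contact_force: [0.3, 0.8, -0.2]
width: 0.0857
gripper_force: 0.0
```

```bash
python3 -c "
from h import *; go(.6266,.2035,.135,102.25)"
```

```text
t 10.9 pos [0.534  0.2114 0.1369] yaw 154.89 q6 -0.88 F [ 0.3  0.8 -0.2]
row [-0.109   0.0402  0.0032] 0.4387
```

Request:
{"op": "move_arm", "data": {"deltas": [[[-0.055,0.02,0,0.07,-1],[-0.109,0.04,0,0.14,-1],[-0.109,0.04,0,0.21,-1],[-0.109,0.04,0,0.28,-1],[-0.109,0.04,0,0.35,-1],[-0.109,0.04,0,0.42,-1],[-0.109,0.04,0,0.439,-1],[-0.109,0.04,0,0.439,-1],[-0.109,0.04,0,0.439,-1]]]}}

```text
clock: 11.8
position: [0.6236, 0.2026, 0.1329]
ee_rot: [-0.0, 0.627, 0.779, -0.0]
contact_force: [-0.0, 0.2, -0.4]
width: 0.0852
gripper_force: 0.0
```

```bash
python3 - <<'E'
from h import *
go(.6266,.2035,.135,102.25)
im=np.mean([manip.get_image("wrist")[:,:,::-1].astype(float) for _ in range(4)],0)
cv2.imwrite("pics/w3.png",np.clip(im,0,255))
x0,y0,w,h=180,20,200,150
c=cv2.resize(np.clip(im[y0:y0+h,x0:x0+w]*1.1,0,255).astype(np.uint8),None,fx=4,fy=4,interpolation=cv2.INTER_CUBIC)
cv2.imwrite("pics/w3b.png",c)
print('px of fence foot/top, marker predicted at x offset 0')
E
```

```text
t 11.8 pos [0.6236 0.2026 0.1329] yaw 102.27 q6 -0.01 F [-0.   0.2 -0.4]
row [ 0.0003  0.0039 -0.0026] 0.0002
px of fence foot/top, marker predicted at x offset 0[ WARN:0@2.003] global loadsave.cpp:1063 imwrite_ Unsupported depth image for selected encoder is fallbacked to CV_8U.
```

View pics/w3b.png

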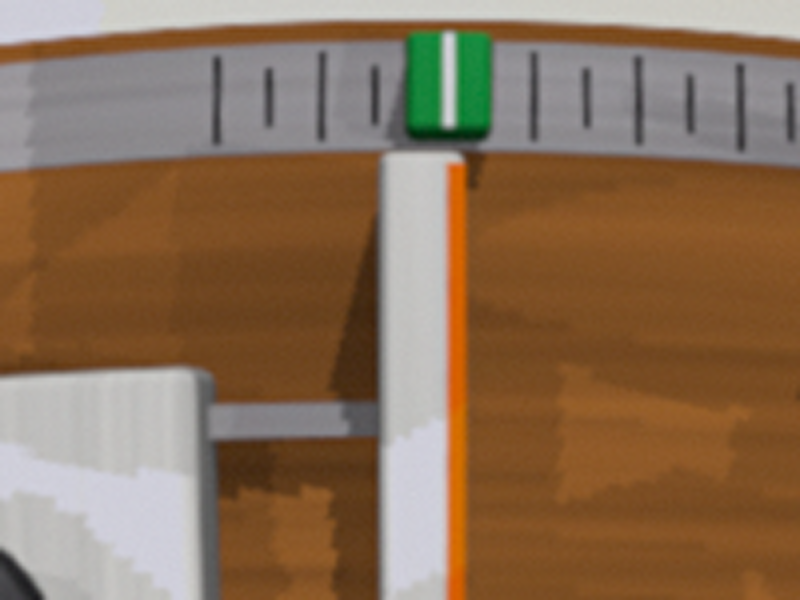

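Looking straight down at the front face, the fence edge is at column 467 (scale 6.14 px/mm) and the marker line at column 448.5 (5.25 px/mm), with the principal column at 423. The fence is still 2.3 mm beyond the marker, so the knob needs 3.3° more.

```bash
python3 -c "
from h import *; go(.5307,.2108,.135,154.9)"
```

```text
t 12.0 pos [0.6237 0.2027 0.1335] yaw 102.24 q6 -0.01 F [0.3 0.4 0.5]
row [ 0.0346 -0.1115 -0.0018] -0.4388
```

Request:
{"op": "move_arm", "data": {"deltas": [[[0.017,-0.056,0,-0.07,-1],[0.0346,-0.1115,0,-0.14,-1],[0.0346,-0.1115,0,-0.21,-1],[0.0346,-0.1115,0,-0.28,-1],[0.0346,-0.1115,0,-0.35,-1],[0.0346,-0.1115,0,-0.42,-1],[0.0346,-0.1115,0,-0.439,-1],[0.0346,-0.1115,0,-0.439,-1],[0.0346,-0.1115,0,-0.439,-1]]]}}

```text
clock: 12.9
position: [0.5308, 0.2109, 0.1338]
ee_rot: [0.0, 0.218, 0.976, 0.0]
contact_force: [0.0, -0.1, 0.8]
width: 0.0854
gripper_force: 0.0
```

```bash
python3 -c "
from h import *; go(.5307,.2108,.085,154.9)"
```

```text
t 12.9 pos [0.5308 0.2109 0.1338] yaw 154.85 q6 -0.88 F [ 0.  -0.1  0.8]
row [ 0.     -0.0001  0.061 ] -0.0004
```

Request:
{"op": "move_arm", "data": {"deltas": [[[0,0,0.04,0,-1],[0,0,0.061,0,-1],[0,0,0.061,0,1],[0,0,0.061,0,1],[0,0,0.061,0,1],[0,0,0.061,0,1],[0,0,0.061,0,1],[0,0,0.061,0,1],[0,0,0.061,0,1],[0,0,0.061,0,1]]]}}

```text
clock: 13.9
position: [0.5311, 0.2104, 0.086]
ee_rot: [0.001, 0.217, 0.976, -0.0]
contact_force: [0.1, -1.6, 5.8]
width: 0.0135
gripper_force: 32.2
```

Request:
{"op": "move_arm", "data": {"deltas": [[[0,0,0,-0.015,1],[0,0,0,-0.0275,1],[0,0,0,-0.0275,1],[0,0,0,-0.0275,1],[0,0,0,-0.0275,-1],[0,0,0,-0.0275,-1],[0,0,0,-0.0275,-1],[0,0,0,-0.0275,-1],[0,0,-0.03,-0.0275,-1],[0,0,-0.061,-0.0275,-1],[0,0,-0.061,-0.0275,-1]]]}}

```text
clock: 15.0
position: [0.5331, 0.2116, 0.1368]
ee_rot: [0.003, 0.189, 0.982, 0.002]
contact_force: [0.4, -0.3, -0.1]
width: 0.0851
gripper_force: 0.0
```

```bash
python3 -c "
from h import *; go(.6237,.2027,.1335,102.25)"
```

```text
t 15.0 pos [0.5331 0.2116 0.1368] yaw 158.2 q6 -0.93 F [ 0.4 -0.3 -0.1]
row [-0.1092  0.0317  0.0049] 0.4662
```

Request:
{"op": "move_arm", "data": {"deltas": [[[-0.055,0.016,0,0.07,-1],[-0.109,0.032,0,0.14,-1],[-0.109,0.032,0,0.21,-1],[-0.109,0.032,0,0.28,-1],[-0.109,0.032,0,0.35,-1],[-0.109,0.032,0,0.42,-1],[-0.109,0.032,0,0.466,-1],[-0.109,0.032,0,0.466,-1],[-0.109,0.032,0,0.466,-1]]]}}

```text
clock: 15.9
position: [0.6208, 0.2022, 0.1329]
ee_rot: [-0.0, 0.627, 0.779, -0.0]
contact_force: [0.1, 0.5, -0.9]
width: 0.0851
gripper_force: 0.0
```

```bash
cat > e.py <<'E'
from h import *
def edges(im):
    c=cv2.resize(np.clip(im[20:170,180:380]*1.1,0,255).astype(np.uint8),None,fx=4,fy=4,interpolation=cv2.INTER_CUBIC).astype(int)
    b,g,r=c[...,0],c[...,1],c[...,2]
    G=(g>r+40)&(g>b+40); ys,xs=np.nonzero(G); yc=int(np.median(ys))
    row=c[yc-12:yc+13].mean(0); x0,x1=np.percentile(xs,[2,98]).astype(int)
    w=np.clip(row[x0+10:x1-10,0]-80,0,None); wl=(w*np.arange(x0+10,x1-10)).sum()/w.sum()
    print('green',x0,x1,'rows',ys.min(),ys.max(),'white line',wl)
    O=(r>180)&(b<60)&(g>60)&(g<170)
    for y in(190,220,260,330,380):
        q=np.nonzero(O[y])[0]; e=c[y,380:500,2]; print(y,'orange',q.min() if len(q) else None,q.max() if len(q) else None)
if __name__=="__main__":
    edges(cv2.imread("pics/w3.png").astype(float))
    go(.6237,.2027,.1335,102.25)
    im=np.mean([manip.get_image("wrist")[:,:,::-1].astype(float) for _ in range(4)],0)
    cv2.imwrite("pics/w4.png",np.clip(im,0,255).astype(np.uint8)); edges(im)
    cv2.imwrite("pics/w4b.png",cv2.resize(np.clip(im[20:170,180:380]*1.1,0,255).astype(np.uint8),None,fx=4,fy=4,interpolation=cv2.INTER_CUBIC))
E
python3 e.py
```

```text
green 409 489 rows 33 131 white line 448.67762285027663
190 orange 450 463
220 orange 450 464
260 orange 450 464
330 orange 450 464
380 orange 450 464
t 15.9 pos [0.6208 0.2022 0.1329] yaw 102.4 q6 -0.01 F [ 0.1  0.5 -0.9]
row [-0.0001  0.0036 -0.0007] 0.0012
green 425 505 rows 34 132 white line 465.37189982267347
190 orange 454 468
220 orange 455 468
260 orange 455 468
330 orange 454 468
380 orange 454 468
```

View pics/w4b.png

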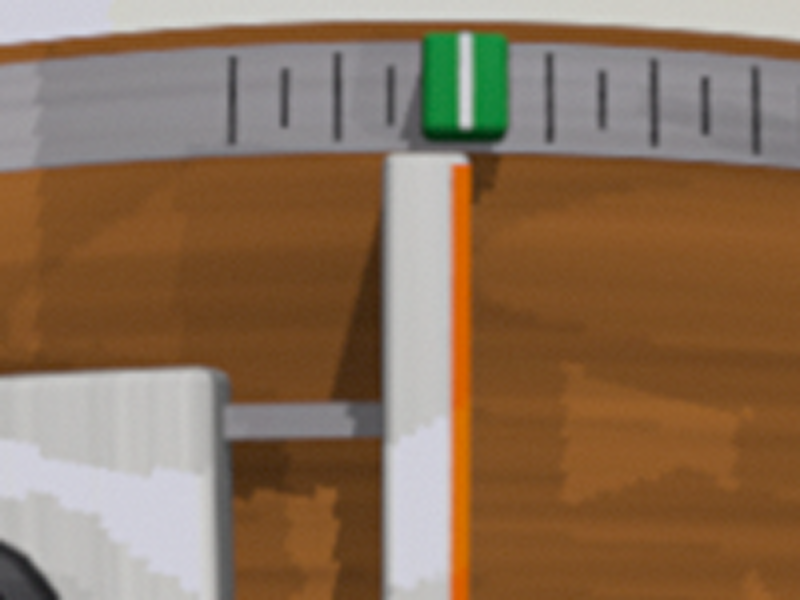

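The fence edge is at column 471 and the marker line at 465.4. After parallax they are about level, and I'll check this with the camera model.

```bash
python3 - <<'E'
from h import *
f=lambda a,b,z:wray((180+(a+.5)/4-.5,20+(b+.5)/4-.5),z)[:2]
a=np.radians(12.25);x=np.r_[np.cos(a),np.sin(a)]
for z in(.030,.0315): print(z,[round(1e3*float((f(471,r,.054)-f(465.4,82,z))@x),2) for r in(170,380)])
print('fence dir', np.degrees(np.arctan2(*(f(471,170,.054)-f(471,380,.054))[::-1]))-90, 'marker w',np.hypot(*(f(507.5,82,.03)-f(422.5,82,.03)))*1e3,'th',np.hypot(*(f(471,300,.054)-f(384.5,300,.054)))*1e3)
go(.4704,.1448,.135,48.6)
E
```

```text
0.03 [0.14, 0.26]
0.0315 [0.19, 0.31]
fence dir 12.448795245055706 marker w 15.316748313268825 th 13.966448554247114
t 16.1 pos [0.6211 0.2022 0.1335] yaw 102.33 q6 -0.01 F [0.8 0.  0.8]
row [-0.0299 -0.1994 -0.0018] 0.4477
```

Fence is within 0.3 mm of the marker. Next I close the lever.

Request:
{"op": "move_arm", "data": {"deltas": [[[-0.01,-0.06,0,0.07,-1],[-0.02,-0.12,0,0.14,-1],[-0.03,-0.18,0,0.21,-1],[-0.03,-0.1994,0,0.28,-1],[-0.03,-0.1994,0,0.35,-1],[-0.03,-0.1994,0,0.42,-1],[-0.03,-0.1994,0,0.4477,-1],[-0.03,-0.1994,0,0.4477,-1],[-0.03,-0.1994,0,0.4477,-1]]]}}

```text
clock: 17.0
position: [0.4705, 0.1449, 0.1338]
ee_rot: [0.0, 0.911, 0.412, 0.0]
contact_force: [0.4, 0.7, 0.9]
width: 0.0853
gripper_force: 0.0
```

```bash
python3 -c "
from h import *; go(.4700,.1446,.073,47.2)"
```

```text
t 17.0 pos [0.4705 0.1449 0.1338] yaw 48.65 q6 0.88 F [0.4 0.7 0.9]
row [-0.0007 -0.0003  0.076 ] 0.0121
```

Request:
{"op": "move_arm", "data": {"deltas": [[[-0.0007,0,0.04,0.012,-1],[-0.0007,0,0.075,0.012,-1],[-0.0007,0,0.075,0.012,-1],[-0.0007,0,0.075,0.012,1],[-0.0007,0,0.075,0.012,1],[-0.0007,0,0.075,0.012,1],[-0.0007,0,0.075,0.012,1],[-0.0007,0,0.075,0.012,1],[-0.0007,0,0.075,0.012,1],[-0.0007,0,0.075,0.012,1],[-0.0007,0,0.075,0.012,1]]], "squeeze": 25}}

```text
clock: 18.1
position: [0.47, 0.145, 0.0746]
ee_rot: [-0.0, 0.917, 0.399, 0.0]
contact_force: [-2.5, 1.3, 5.5]
width: 0.0172
gripper_force: 26.1
```

```bash
sed -i 's/^AX=.*/AX=np.array([.5307,.2106])/; s/r=\.09$/r=.089/' h.py; python3 -c "
from h import *; arc(227,159,11,.0745)"
```

```text
t 18.1 pos [0.47   0.145  0.0746] yaw 47.08 F [-2.5  1.3  5.5] w 0.017183380686899147 r 0.08934911985072333 -132.77520546190974
[[0.0011, -0.0124, 0.0001, 0.0522], [0.0031, -0.0243, 0.0001, 0.1037], [0.0063, -0.0358, 0.0001, 0.1553], [0.0107, -0.047, 0.0001, 0.2068], [0.0163, -0.0576, 0.0002, 0.2583], [0.023, -0.0675, 0.0002, 0.3098], [0.0308, -0.0767, 0.0002, 0.3613], [0.0395, -0.0849, 0.0002, 0.4128], [0.049, -0.0922, 0.0002, 0.4643], [0.0593, -0.0984, 0.0002, 0.5159], [0.0702, -0.1035, 0.0002, 0.5674]]
```

Request:
{"op": "move_arm", "data": {"deltas": [[[0.001,-0.0124,0,0.052,1],[0.003,-0.0243,0,0.104,1],[0.0063,-0.0358,0,0.155,1],[0.0107,-0.047,0,0.207,1],[0.0163,-0.0576,0,0.258,1],[0.023,-0.0675,0,0.31,1],[0.0308,-0.0767,0,0.361,1],[0.0395,-0.085,0,0.413,1],[0.049,-0.0922,0,0.464,1],[0.0593,-0.0984,0,0.516,1],[0.0702,-0.1035,0,0.567,1],[0.0702,-0.1035,0,0.567,1]]]}}

```text
clock: 19.3
position: [0.4477, 0.2431, 0.0746]
ee_rot: [-0.001, 0.983, -0.182, 0.0]
contact_force: [-2.6, 1.1, 6.5]
width: 0.017
gripper_force: 26.1
```

```bash
python3 -c "
from h import *; arc(159,153,3,.0745)"
```

```text
t 19.3 pos [0.4477 0.2431 0.0746] yaw -21.02 F [-2.6  1.1  6.5] w 0.016973163279549806 r 0.08916921312627799 158.59410939850488
[[0.0003, -0.0031, 0.0001, 0.0165], [0.0005, -0.007, 0.0001, 0.0332], [0.0008, -0.0108, 0.0001, 0.0499]]
```

Push on against the closed stop.

Request:
{"op": "move_arm", "data": {"deltas": [[[0.0003,-0.004,0,0.013,1],[0.0003,-0.008,0,0.013,1],[0.0003,-0.012,0,0.013,1],[0.0003,-0.012,0,0.013,1],[0.0003,-0.012,0,0.013,1]]]}}

```text
clock: 19.8
position: [0.4484, 0.2455, 0.0744]
ee_rot: [0.006, 0.981, -0.193, -0.002]
contact_force: [-4.8, -15.3, 13.2]
width: 0.0174
gripper_force: 27.6
```

```bash
python3 -c "
from h import *; arc(159,153,1,.0745)"
```

```text
t 19.8 pos [0.4484 0.2455 0.0744] yaw -22.28 F [ -4.8 -15.3  13.2] w 0.017432986935520554 r 0.08937840977669027 157.02339443308406
[[0.0008, -0.0078, -0.0003, 0.0393]]
```

Request:
{"op": "move_arm", "data": {"deltas": [[[0,0.0085,0,0,1],[0,0.0085,0,0,-1],[0,0.0085,0,0,-1],[0,0.0085,0,0,-1],[0,0.0085,0,0,-1],[0,0.0085,-0.06,0,-1],[0,0.0085,-0.12,0,-1],[0,0.0085,-0.18,0,-1],[0,0.0085,-0.2,0,-1],[0,0.0085,-0.2,0,-1],[0,0.0085,-0.2,0,-1]]]}}

```text
clock: 20.9
position: [0.4482, 0.2444, 0.2329]
ee_rot: [0.0, 0.981, -0.195, -0.0]
contact_force: [0.3, -0.1, -0.8]
width: 0.0853
gripper_force: 0.0
```

```bash
python3 - <<'E'
from h import *
R,t,s=Tq(); print(s['clock'],t,s['contact_force'])
im=np.mean([manip.get_image("wrist")[:,:,::-1].astype(float) for _ in range(3)],0)*1.5
hsv=cv2.cvtColor(np.clip(im,0,255).astype(np.uint8),cv2.COLOR_BGR2HSV)
m=cv2.inRange(hsv,(5,180,200),(16,255,255)); n,l,st,c=cv2.connectedComponentsWithStats(m)
AX=np.array([.5307,.2106])
for i in range(1,n):
    if st[i,4]>40:
        X=wray(c[i],.093,(R,t)); d=X[:2]-AX; print(st[i],c[i],X,np.hypot(*d),np.degrees(np.arctan2(d[1],d[0])))
E
```

```text
20.9 [0.44815578 0.24444038 0.23287388] [ 0.28816267 -0.14524683 -0.81191551]
[163   0 106  77 159] [213.5408805   37.11320755] [0.60497176 0.24530139 0.093     ] 0.0819785418489124 25.043012105326557
[277 194  17  17 234] [285.07264957 201.86752137] [0.44846311 0.24458561 0.093     ] 0.08898273762169043 157.5464142396875
```

```bash
python3 -c "
from rig import manip; print(manip.sign_off())"
```

```text
the job is handed in; nothing more can be done
None
```

I handed the job in at about 21 s: the nut was loosened to its open stop, the fence turned in to within about 0.3 mm of the green marker, and the nut retightened to its closed stop, with the white guide untouched.

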